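# Show the underside of a plaster model to the inspection camera

## Task

Fold the lid of the case up until it stands upright and leave it standing like that, then take the plaster model out of the case. Hold it in the air over the upward-looking inspection camera, its flat underside square to the lens, centred on the lens axis and 100 mm from the lens glass, and finish while still holding it there, motionless. Do not touch the camera, and leave the rubber block in the case and the spare model on the table lying where they are.

Things in the scene. Friction and masses are not known exactly. Their poses are not given: they have to be found in the camera images.
- case: grey open case fixed to the table, 180 (x) x 220 (y) x 50 mm high, walls and floor 5 mm thick, with a white lid. Origin: centre of its underside; x points to the hinge side, away from the robot; z up. Position and yaw vary. The model and a rubber block lie on its floor, one in the +y half, one in the -y half (which varies).
- lid (a joint): lid of the case, angle in rad about the far (+x) top rim: 0 = shut, 1.57 = upright, end stop at 2.2. It starts shut or slightly ajar. The hinge is stiff: the lid stays at any angle, and it takes about 1 to 3 N at the handle to move it. The lid is 180 x 220 x 8 mm, 0.15 kg.
- lid_handle (a point): centre of the lid's pull bar: round dark steel bar, 11 mm thick, 100 mm long, along the case's y axis, 42 mm in front of the lid's free edge (36 mm clear) on two posts near its ends; it can turn between pinching fingers. From lid_hinge, in the lid's own axes (those of the case when shut), it lies at x -222, z +4 mm: 55 mm above the table when shut, 277 mm when upright.
- lid_hinge (a point): point on the lid's hinge axis (parallel to the case's y axis), midway along it, 50.5 mm above the table; its axes turn with the lid: x from the free edge to the hinge, y along the hinge. The lid opens by positive rotation about y.
- model: plaster arch model, 55 (x) x 58 (y) mm, solid base 14 mm high, 24 with teeth; 60 to 130 g. Origin: centre of its flat underside; z out through the teeth, +x to the arch's round front. Its sides, 57 mm apart across y, are nearly parallel from x = -20 to +2: grip at about x = -9 mm. Lies teeth up on the case floor, y axis roughly along the case's x (within 0.25 rad), 25 mm clear each side.
- camera_stand: inspection camera fixed to the table: round foot 96 mm across, fork, and a head (46 x 56 x 50 mm with a lens barrel) clamped at 0.28 to 0.50 rad from straight up, leaning to the stand's -x side, roughly to the robot. Origin: centre of the foot's underside. The tilt axis is 70 mm above the table. Position, yaw and tilt vary.
- lens (a point): centre of the front glass of the camera's lens; its z axis is the lens axis, pointing out of the lens (up and towards the robot).
- focus (a point): point on the lens axis 100 mm out from the lens glass, where the middle of the model's underside belongs; same axes as lens, so the model's z is to be parallel to this z (underside towards the lens). Turning about the lens axis is free.
- block: rubber block, 26 x 38 x 20 mm, lying in the case; leave it. Origin: centre of its underside.
- spare_model: second plaster arch model of the same shape, lying on the table outside the case; leave it. Origin: centre of its underside.

How it is judged:
By the outcome, as a careful person would: the job done as asked, in the order asked, and still so for the second after the job is handed in, while the arm keeps its last pose, push and grip.
It also fails if it takes over 61 s, if anything falls off the work surface, if the arm or the gripper's body presses on something with over 40 N, if the wrist force passes 120 N, or if a joint passes its speed limit or range.

## Robot

A 7-joint arm with a two-finger parallel gripper is mounted at the origin on a cart in front of the work surface, level with it; the furniture and walls round the work are solid. World frame = base frame: x ahead of the robot, y to its left, z up, the work surface at z = 0. Lengths are in m, angles in rad, forces in N, time in s.
With the tool pointing down it reaches from about 0.4 to 0.85 m from the base axis. Payload 4.5 kg.
Tool frame: the origin (TCP) lies midway between the tips of the shut fingers; the grasp point (between the pads) lies 19 mm behind it (r.grip_point_offset is the distance from the TCP to the grasp point, in m); z points along the fingers, y is the line along which they close (so a half turn about z gives the same grasp; the last joint's range is limited). The gripper opens to 88 mm and grips with 3 to 60 N. Pads are 18 mm wide; open, the fingers measure 123 mm over their backs; the gripper's body (75 mm by 187 mm) begins 45 mm behind the grasp point.
Start: joints at [-1.269, 0.689, -0.195, 1.565, 0.157, 0.902, -0.215], TCP at [0.165, 0.603, 0.239] pointing down, gripper open.
Joint ranges: [-3.01, 3.01], [-0.46, 2.08], [-1.47, 1.51], [0.13, 2.56], [-1, 4.14], [0.04, 2.09], [-2.66, 2.66]. Speed limits (rad/s): [2.57, 2.57, 3.14, 3.14, 3.14, 3.14, 3.14].

## Interface

Orientations are given as a unit quaternion [x, y, z, w].
In Python, from plant import r, optics gives the robot as it stands.
- The arm moves only by the shell command python3 -m pendant 'ROWS' [OPENING] [FORCE]. ROWS is JSON, a list of rows, each a list of 6 numbers: the shift along the tool's x, y, z as a fraction of full scale, then the turn, a rotation vector about the tool's x, y, z as a fraction of full scale. A call has 1 to 5 rows; each row shifts and turns the commanded pose from where the row before left it, along the tool's axes as they then stand; what a row does not reach is not made up. Full scale, the value 1, is 0.025 m for a shift and pi rad for a turn. A row lasts 1/12 s, in which the tool goes at most 41.7 mm and 7.16 degrees, less where a joint would pass 70% of its speed; a pose out of reach is approached as far as the arm can. A call with a number of a shift or a turn outside -1 to 1 is refused whole. A call with a gripper value outside its range is refused whole. OPENING is the opening, from -1 (shut) to 1 (fully open), set as the call begins (- or left out, the last holds). The fingers move at their own pace and stop on an object; FORCE is the grip in N (left out, the last holds). Time passes only in rows, so rows that do not move let the fingers close. It gives the time, the measured TCP pose, the force, the opening and the grip force at its end, in the units of the state.
- r.get_state(): the state, without advancing time (a new reading comes with each control period).
- optics.snapshot(name): name is "side" or "top" or "wrist"; returns (picture, depth): 420x560x3 uint8, blue, green, red; 420x560 float32, m along the optical axis (not along the pixel's ray), 0 where there is no reading.
- optics.calibration(name): a dict with "vfov" (degrees; the focal length in pixels is half the picture's height over the tangent of half this angle, whatever the lens; pixels are square), "cx", "cy" (the principal point, pixels), "cam_to_world" (4x4, takes a point from camera to world coordinates); the wrist camera has in their place "tool_from_camera" (4x4, takes a point from camera to tool coordinates, whose origin is the TCP and whose axes are the flange's). Camera axes: x right, y up, looking along -z (the intrinsics and any distortion apply to the point x, -y, -z); pixel columns grow to the right and rows downward; lengths in m; the calibration is good to about 2 mm. A picture is of the moment at which its call begins: read the wrist's pose just before it. calibration takes no time and is no camera call.
- r.finish_job(): hands the job in; it is judged then, once.
The state is a dict: "clock": time; "q": joint angles; "qd": joint speeds; "joint_torque": joint torques, N m; "tool_pos": TCP position; "eef_rot": TCP orientation; "contact_force": force on the tool from outside, world axes, zero at the start; "moment": the same for the moment, N m; "opening": opening from 0.0 (shut) to 1.0 (fully open); "finger_force": force on a finger pad.
Only numpy, scipy, OpenCV 4.12 (cv2) and the standard library are available. Lean on these libraries where they do the work, as an engineer would, in place of code of your own. Each camera call takes 0.05 s, during which the arm holds its last target. There are 200 camera calls.

## Working session

There is one attempt and no reset: what is moved stays moved. The work goes in short steps, Python scripts to look and compute and a shell command to move; the robot and the scene stay as the last step left them, time stands still between calls to the robot, and variables do not carry over. Pictures are saved under pics/ and viewed, at most 11 in all, crops included, and the job is handed in when it is done.

```bash
ls; mkdir -p pics
python3 - <<'E'
from plant import r, optics
import cv2, numpy as np
s=r.get_state(); print(s)
print(r.grip_point_offset)
for n in ("side","top","wrist"):
    p,d=optics.snapshot(n); cv2.imwrite(f"pics/{n}0.png",p); np.save(f"pics/{n}0.npy",d)
    print(n,optics.calibration(n),d.min(),d.max())
E
```

```text
pics
{'clock': 0.0, 'q': array([-1.26920578,  0.69001214, -0.19450519,  1.56634728,  0.15733715,
        0.90249257, -0.21511808]), 'qd': array([ 0.00161493,  0.00177306,  0.00112846, -0.00185035, -0.00019222,
        0.00298122, -0.00054797]), 'joint_torque': array([-6.25281627e-04, -5.27553713e+01, -1.26732621e+00, -1.53431797e+01,
       -5.26981009e-02,  6.30484748e-03,  1.67551598e-04]), 'tool_pos': array([0.16526918, 0.60209408, 0.23789138]), 'eef_rot': array([ 1.33454375e-01,  9.91054520e-01, -9.31149201e-04, -4.16119118e-05]), 'contact_force': array([-0.78115749, -0.80094344,  0.76690945]), 'moment': array([0.03473377, 0.00876868, 0.03894672]), 'finger_force': 0.0, 'opening': 0.9988272785375645}
0.0187
side {'vfov': 46.325070156438386, 'cx': 284.5930021684734, 'cy': 211.0604443519079, 'cam_to_world': array([[ 0.88647107,  0.22656546, -0.40353083,  0.10330447],
       [-0.46246601,  0.46601154, -0.75429334, -0.71636536],
       [ 0.0171532 ,  0.85527851,  0.51788458,  0.7098892 ],
       [ 0.        ,  0.        ,  0.        ,  1.        ]])} 0.0 3.6296322
top {'vfov': 42.17130148119642, 'cx': 289.81256566008796, 'cy': 208.71261587606296, 'cam_to_world': array([[ 0.01194955,  0.98987957, -0.14140597,  0.37900539],
       [-0.99989406,  0.01065358, -0.00991847,  0.09014385],
       [-0.00831161,  0.14150951,  0.989902  ,  1.29654027],
       [ 0.        ,  0.        ,  0.        ,  1.        ]])} 0.0 2.0912213
wrist {'vfov': 65.22459716427342, 'cx': 281.3784697904482, 'cy': 206.77205362984523, 'tool_from_camera': array([[-1.16016749e-03,  9.58022566e-01,  2.86690455e-01,
         7.43197083e-02],
       [ 9.99998977e-01,  1.35136004e-03, -4.69032406e-04,
        -2.25385346e-04],
       [-8.36765655e-04,  2.86689618e-01, -9.58023154e-01,
        -1.46525846e-01],
       [ 0.00000000e+00,  0.00000000e+00,  0.00000000e+00,
         1.00000000e+00]])} 0.0 1.2024982
```

View pics/top0.png

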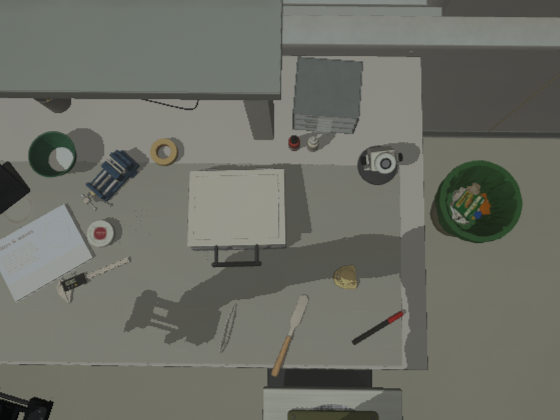

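View pics/side0.png

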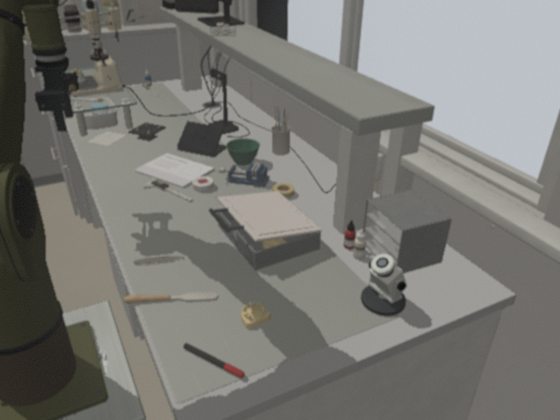

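The top view shows the lid at (190–285, 170–248), its pull bar at (237, 264), the camera stand's foot at (380, 163) and the spare at (346, 277). The shelf is at upper left. The side view shows the lid slightly ajar, the lens ring at (383, 264) and the foot at (384, 299).

```bash
cat > h.py <<'E'
import numpy as np, cv2
from scipy.spatial.transform import Rotation as R
from plant import r, optics
def cam(n,s=None):
    c=optics.calibration(n); f=210/np.tan(np.radians(c["vfov"]/2))
    if n=="wrist":
        s=s or r.get_state(); T=np.eye(4); T[:3,:3]=R.from_quat(s["eef_rot"]).as_matrix(); T[:3,3]=s["tool_pos"]
        T=T@c["tool_from_camera"]
    else: T=c["cam_to_world"]
    return f,c["cx"],c["cy"],T
def ray(C,u,v):
    f,cx,cy,T=C; d=np.stack([(np.asarray(u,float)-cx)/f,-(np.asarray(v,float)-cy)/f,-np.ones(np.shape(u))],-1)
    return T[:3,3], d@T[:3,:3].T
def plane(C,u,v,z):
    o,d=ray(C,u,v); return o+d*((z-o[2])/d[...,2])[...,None]
def cloud(C,D):
    v,u=np.mgrid[:420,:560]; o,d=ray(C,u,v); P=o+d*D[...,None]; P[D==0]=np.nan; return P
def tri(C1,p1,C2,p2):
    o1,d1=ray(C1,*p1);o2,d2=ray(C2,*p2)
    t=np.linalg.lstsq(np.stack([d1,-d2],1),o2-o1,rcond=None)[0]
    a,b=o1+d1*t[0],o2+d2*t[1]; return (a+b)/2,np.linalg.norm(a-b)
E
python3 - <<'E'
from h import *
np.set_printoptions(precision=4,suppress=True)
for n in("top","side"):
    C=cam(n);D=np.load(f"pics/{n}0.npy");I=cv2.imread(f"pics/{n}0.png");P=cloud(C,D);np.save(f"pics/{n}P.npy",P)
    pts={"top":[(150,300),(200,180),(237,208),(275,240),(237,264),(220,264),(255,264),(237,253),(346,277),(385,162),(372,175),(360,165),(320,300),(200,60),(200,90),(262,120)],
     "side":[(200,330),(270,215),(230,224),(385,264),(384,299),(360,110),(254,315),(225,215)]}[n]
    for u,v in pts: print(n,u,v,P[v,u],I[v,u])
# bigger crops
I=cv2.imread("pics/top0.png"); J=cv2.imread("pics/side0.png")
a=cv2.resize(I[130:290,180:440],None,fx=3,fy=3,interpolation=cv2.INTER_CUBIC)
cv2.imwrite("pics/cropT.png",cv2.convertScaleAbs(a,alpha=1.5))
b=cv2.resize(J[180:320,200:440],None,fx=3.3,fy=3.3,interpolation=cv2.INTER_CUBIC)
cv2.imwrite("pics/cropS.png",cv2.convertScaleAbs(b,alpha=1.5))
E
```

```text
top 150 300 [ 0.3436  0.4303 -0.0027] [78 85 84]
top 200 180 [0.6194 0.3101 0.0658] [139 150 151]
top 237 208 [0.5539 0.2222 0.0748] [140 151 151]
top 275 240 [0.4811 0.1344 0.0872] [139 150 149]
top 237 264 [0.4267 0.2172 0.0918] [41 43 42]
top 220 264 [0.4263 0.2546 0.092 ] [43 45 44]
top 255 264 [0.4271 0.1773 0.0936] [40 42 41]
top 237 253 [0.4563 0.2273 0.0016] [81 88 88]
top 346 277 [ 0.4024 -0.0295  0.0209] [ 67  94 104]
top 385 162 [ 0.6551 -0.108   0.1126] [94 94 92]
top 372 175 [ 0.6451 -0.0925  0.0179] [56 57 56]
top 360 165 [ 0.6703 -0.0645  0.0135] [55 56 55]
top 320 300 [ 0.3485  0.0296 -0.0009] [110 119 119]
top 200 60 [0.7982 0.272  0.3247] [112 119 112]
top 200 90 [0.7391 0.2697 0.3257] [112 119 112]
top 262 120 [0.7347 0.164  0.1585] [79 85 86]
side 200 330 [ 0.2943 -0.0133 -0.    ] [132 140 140]
side 270 215 [0.5571 0.2077 0.0748] [157 166 173]
side 230 224 [0.4672 0.2495 0.0497] [93 95 95]
side 385 264 [ 0.655  -0.1164  0.1127] [91 91 88]
side 384 299 [ 0.6686 -0.115   0.0142] [61 62 61]
side 360 110 [0.7728 0.1733 0.3227] [133 139 139]
side 254 315 [ 0.3995 -0.0413  0.0194] [ 89 114 124]
side 225 215 [0.4837 0.3271 0.0284] [75 78 78]
```

View pics/cropT.png

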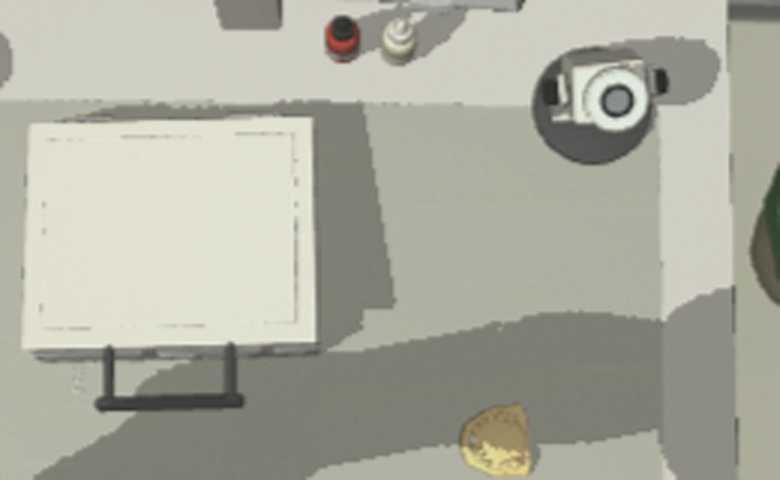

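View pics/cropS.png

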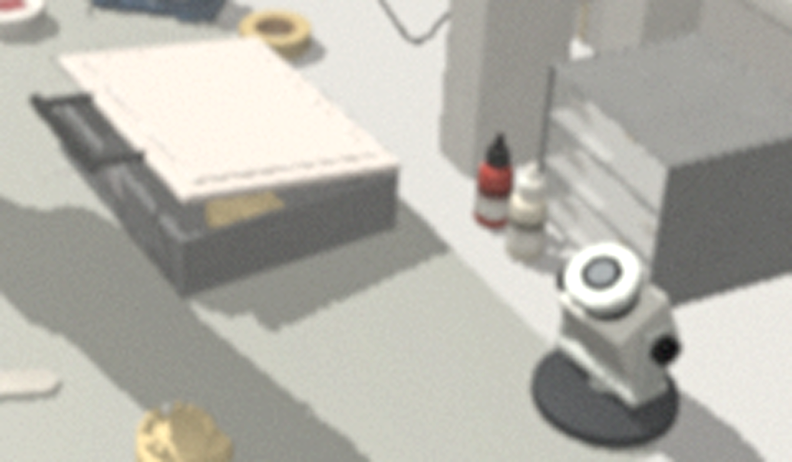

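The crops show the bar in the top view from (213, 264) to (260, 263). The lens ring is at (386, 164) in the top view and (382, 263) in the side view. The gold model shows through the lid gap in the −y half.

Run:
```python
from h import *
np.set_printoptions(precision=4,suppress=True)
P=np.load("pics/topP.npy");I=cv2.imread("pics/top0.png");g=I.min(2)
C=cam("top");S=cam("side");J=cv2.imread("pics/side0.png");PS=np.load("pics/sideP.npy")
# lid
m=np.zeros((420,560),np.uint8);m[165:252,180:295]=(g[165:252,180:295]>120)
m=cv2.morphologyEx(m,cv2.MORPH_OPEN,np.ones((3,3)));n,l,st,ct=cv2.connectedComponentsWithStats(m)
k=1+np.argmax(st[1:,4]);lm=(l==k)
p=P[lm&(P[...,2]>.05)];p=p[~np.isnan(p[:,0])];A=np.c_[p[:,:2],np.ones(len(p))];c=np.linalg.lstsq(A,p[:,2],rcond=None)[0]
print("lid plane",c,"angle",np.arctan(np.hypot(*c[:2])),"dir",np.arctan2(-c[1],-c[0]),"rms",np.std(A@c-p[:,2]))
cn=max(cv2.findContours(lm.astype(np.uint8),0,2)[0],key=cv2.contourArea);rc=cv2.approxPolyDP(cv2.convexHull(cn),6,True)[:,0];print(rc.tolist())
nrm=np.array([c[0],c[1],-1.])
o,d=ray(C,rc[:,0],rc[:,1]);t=-(c[2]+o@nrm)/(d@nrm);print("corners",o+d*t[:,None])
# handle bar
for nm,Q,K,box in(("top",P,I,(200,258,272,270)),("side",PS,J,(203,200,250,235))):
    x0,y0,x1,y1=box;mm=np.zeros((420,560),bool);mm[y0:y1,x0:x1]=K[y0:y1,x0:x1].max(2)<62
    q=Q[mm];ok=q[:,2]>.075;q=q[ok];v,u=np.nonzero(mm);u,v=u[ok],v[ok]
    print(nm,"bar n",len(q),"mean",q.mean(0),"mid",(q[q[:,1].argmin()]+q[q[:,1].argmax()])/2,q[q[:,1].argmin()],q[q[:,1].argmax()],"pix",u.min(),u.max(),v.min(),v.max(), "slope",np.polyfit(q[:,1],q[:,0],1)[0])
# lens ring
px=[]
for nm,Q,K,Cc,(x,y) in(("top",P,I,C,(386,164)),("side",PS,J,S,(382,263))):
    w=K[y-14:y+15,x-16:x+17];print(nm,w[14,6:28].min(1).tolist())
    q=Q[y-16:y+17,x-16:x+17].reshape(-1,3);q=q[q[:,2]>.1];print("top pts",len(q),q.mean(0))
    mm=np.zeros((420,560),np.uint8);mm[y-13:y+14,x-14:x+15]=w[1:28,2:31].min(2)>(125 if nm=="top" else 150)
    n,l,st,ct=cv2.connectedComponentsWithStats(mm);k=1+np.argmax(st[1:,4]);cn=cv2.findContours((l==k).astype(np.uint8),0,1)[0]
    h=cv2.convexHull(max(cn,key=cv2.contourArea));e=cv2.fitEllipse(h);print("ring",e,st[k]);px.append(e[0])
print("lens tri",tri(C,px[0],S,px[1]))
q=P[120:210,340:415].reshape(-1,3)
f=(q[:,2]>.006)&(q[:,2]<.025);print("foot pts",f.sum(),q[f].min(0),q[f].max(0))
print([ (z,((P[...,2]>z)&(P[...,0]>.6)&(P[...,0]<.75)&(P[...,1]<-.03)&(P[...,1]>-.2)).sum()) for z in(.02,.06,.1,.11,.12)])
```

```text
lid plane [-0.1581 -0.005   0.1642] angle 0.15689214110499242 dir 0.03132936770483053 rms 0.002516846921622196
[[283, 169], [284, 243], [187, 245], [190, 171]]
corners [[0.6482 0.1194 0.0611]
 [0.4745 0.1142 0.0886]
 [0.4676 0.3298 0.0887]
 [0.6413 0.3349 0.0612]]
top bar n 249 mean [0.4282 0.2189 0.0944] mid [0.4256 0.2194 0.0923] [0.4272 0.1663 0.094 ] [0.424  0.2724 0.0906] pix 212 260 258 266 slope -0.03706944608782352
side bar n 28 mean [0.4287 0.2017 0.0932] mid [0.445  0.2127 0.0895] [0.4299 0.1651 0.0927] [0.46   0.2602 0.0863] pix 213 229 210 231 slope 0.07220866852918426
top [143, 147, 148, 127, 72, 53, 82, 92, 92, 92, 92, 91, 92, 65, 39, 99, 139, 148, 146, 112, 64, 66]
top pts 375 [ 0.6553 -0.1069  0.1115]
ring ((381.0812072753906, 161.95912170410156), (20.44157600402832, 28.666378021240234), 98.12667083740234) [372 152  23  21 249]
side [177, 182, 180, 159, 106, 77, 99, 114, 117, 115, 118, 117, 115, 100, 73, 80, 128, 168, 181, 178, 164, 141]
top pts 374 [ 0.6539 -0.1112  0.1102]
ring ((380.13067626953125, 262.9740295410156), (18.213571548461914, 26.484262466430664), 67.98917388916016) [368 253  26  19 204]
lens tri (array([ 0.6568, -0.1005,  0.1039]), np.float64(0.0009141286574002108))
foot pts 556 [ 0.5664 -0.1835  0.006 ] [ 0.7589 -0.0163  0.0246]
[(0.02, np.int64(830)), (0.06, np.int64(788)), (0.1, np.int64(376)), (0.11, np.int64(228)), (0.12, np.int64(23))]
```

```bash
cat >> h.py <<'E'
def tool(zdir,xhint):
    z=np.array(zdir,float);z/=np.linalg.norm(z);x=np.array(xhint,float);x-=z*(x@z);x/=np.linalg.norm(x)
    return np.stack([x,np.cross(z,x),z],1)
def plan(p,M,n,p0=None,M0=None):
    s=r.get_state(); p0=s["tool_pos"] if p0 is None else np.array(p0); M0=R.from_quat(s["eef_rot"]).as_matrix() if M0 is None else M0
    rv=R.from_matrix(M0.T@M).as_rotvec(); st=(np.array(p)-p0)/n; out=[]
    for i in range(n):
        A=M0@R.from_rotvec(rv*i/n).as_matrix(); out.append(np.r_[A.T@st/.025,rv/n/np.pi])
    print("deg/row",np.degrees(np.linalg.norm(rv))/n)
    for i in range(0,n,5): print("["+",".join("["+",".join("%g"%round(v,3 if j<3 else 4) for j,v in enumerate(o))+"]" for o in out[i:i+5])+"]")
YAW=.034; ex=np.array([np.cos(YAW),np.sin(YAW),0]); ey=np.array([-np.sin(YAW),np.cos(YAW),0]); ez=np.array([0,0,1.])
hinge=np.array([.6455,.2262,.0505])
E
python3 - <<'E'
from h import *
plan([.427,.2185,.13],tool(-ez,ey),20)
E
```

```text
deg/row 3.635627881295174
[[-0.708,-0.601,0.217,-0,0,0.0202],[-0.744,-0.555,0.217,-0,0,0.0202],[-0.778,-0.507,0.217,-0,0,0.0202],[-0.809,-0.457,0.217,-0,0,0.0202],[-0.836,-0.404,0.217,-0,0,0.0202]]
[[-0.86,-0.351,0.217,-0,0,0.0202],[-0.881,-0.295,0.217,-0,0,0.0202],[-0.898,-0.239,0.217,-0,0,0.0202],[-0.911,-0.182,0.217,-0,0,0.0202],[-0.921,-0.123,0.217,-0,0,0.0202]]
[[-0.927,-0.065,0.217,-0,0,0.0202],[-0.929,-0.006,0.216,-0,0,0.0202],[-0.927,0.053,0.216,-0,0,0.0202],[-0.922,0.112,0.216,-0,0,0.0202],[-0.913,0.17,0.216,-0,0,0.0202]]
[[-0.901,0.227,0.216,-0,0,0.0202],[-0.884,0.284,0.216,-0,0,0.0202],[-0.865,0.34,0.216,-0,0,0.0202],[-0.841,0.394,0.216,-0,0,0.0202],[-0.815,0.446,0.216,-0,0,0.0202]]
```

```bash
python3 -m pendant '[[-0.71,-0.60,0.21,0,0,0.02],[-0.74,-0.55,0.21,0,0,0.02],[-0.78,-0.51,0.21,0,0,0.02],[-0.81,-0.46,0.21,0,0,0.02],[-0.84,-0.40,0.21,0,0,0.02]]' -0.3 20
python3 -m pendant '[[-0.86,-0.35,0.21,0,0,0.02],[-0.88,-0.3,0.21,0,0,0.02],[-0.9,-0.24,0.21,0,0,0.02],[-0.91,-0.18,0.21,0,0,0.02],[-0.92,-0.12,0.21,0,0,0.02]]'
python3 -m pendant '[[-0.93,-0.06,0.21,0,0,0.02],[-0.93,-0.01,0.21,0,0,0.02],[-0.93,0.05,0.21,0,0,0.02],[-0.92,0.11,0.21,0,0,0.02],[-0.91,0.17,0.21,0,0,0.02]]'
python3 -m pendant '[[-0.90,0.23,0.21,0,0,0.02],[-0.88,0.28,0.21,0,0,0.02],[-0.86,0.34,0.21,0,0,0.02],[-0.84,0.39,0.21,0,0,0.02],[-0.82,0.45,0.21,0,0,0.02]]'
python3 - <<'E'
from h import *
np.set_printoptions(precision=4,suppress=True)
s=r.get_state();print(s["q"],s["tool_pos"])
plan([.427,.2185,.13],tool(-ez,ey),1)
for n in("side","wrist"):
    p,d=optics.snapshot(n); cv2.imwrite(f"pics/{n}1.png",p); np.save(f"pics/{n}1.npy",d)
p=cv2.imread("pics/side1.png");w=cv2.imread("pics/wrist1.png")
cv2.imwrite("pics/a1.png",cv2.resize(np.hstack([p,w]),(800,300)))
E
```

```text
clock: 0.57
tool_pos: [0.2315, 0.5058, 0.2121]
eef_rot: [0.288, 0.958, -0.0, 0.0]
contact_force: [-0.2, -0.2, 0.2]
opening: 0.649
finger_force: 0.0
clock: 0.98
tool_pos: [0.2973, 0.4103, 0.1859]
eef_rot: [0.435, 0.901, -0.0, -0.0]
contact_force: [0.9, -0.6, 0.4]
opening: 0.352
finger_force: 0.0
clock: 1.4
tool_pos: [0.3635, 0.3149, 0.1597]
eef_rot: [0.57, 0.822, -0.0, -0.0]
contact_force: [-0.6, 0.8, -1.0]
opening: 0.35
finger_force: 0.0
clock: 1.82
tool_pos: [0.4299, 0.2199, 0.1334]
eef_rot: [0.691, 0.722, -0.0, -0.0]
contact_force: [0.6, 0.4, 0.4]
opening: 0.351
finger_force: 0.0
[-0.599   0.6909  0.0495  2.091  -0.0896  0.3616 -0.4333] [0.4299 0.2199 0.1334]
deg/row 0.5571564726923209
[[-0.051,-0.117,0.134,-0,-0,0.0031]]
```

View pics/a1.png

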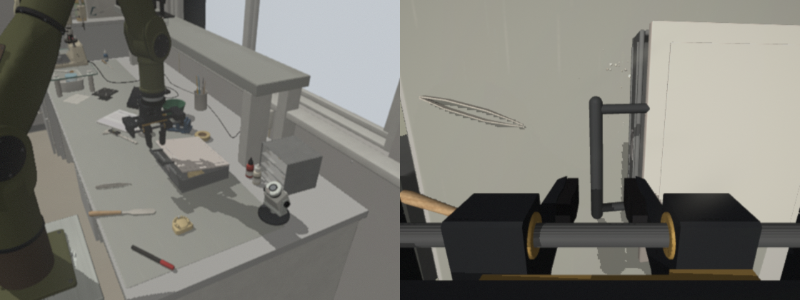

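The side view shows the gripper above the bar. The wrist view shows the bar between the two fingers (bar at about column 597, fingers at 565 and 637), and the body is wide along the closing axis. I'll descend and pinch.

```bash
python3 -m pendant '[[-0.05,-0.1,0.62,0,0,0.003],[0,0,0.62,0,0,0],[0,0,0.62,0,0,0],[0,0,0.62,0,0,0],[0,0,0,0,0,0]]'
python3 -m pendant '[[0,0,0,0,0,0],[0,0,0,0,0,0],[0,0,0,0,0,0],[0,0,0,0,0,0]]' -1 15
python3 - <<'E'
from h import *
np.set_printoptions(precision=4,suppress=True)
s=r.get_state();print(s["tool_pos"],s["moment"])
M=R.from_quat(s["eef_rot"]).as_matrix();print(M)
# current bar offset behind TCP unknown ~ 16 mm: grasp bar point
g=s["tool_pos"]-M[:,2]*.017; dx=(hinge-g)@ex; print("bar",g,"a from geometry",np.arctan2(g[2]-.0505,dx)-np.arctan2(4,222),np.hypot(dx,g[2]-.0505))
E
```

```text
clock: 2.33
tool_pos: [0.4253, 0.2197, 0.0697]
eef_rot: [0.693, 0.721, -0.002, -0.001]
contact_force: [0.1, -0.5, -0.4]
opening: 0.349
finger_force: 0.0
clock: 2.67
tool_pos: [0.4286, 0.22, 0.0727]
eef_rot: [0.694, 0.72, 0.002, 0.001]
contact_force: [1.9, 0.6, 0.2]
opening: 0.117
finger_force: 15.0
[0.4286 0.22   0.0727] [-0.0859 -0.4427 -0.0193]
[[-0.0366  0.9993  0.0038]
 [ 0.9993  0.0366  0.0017]
 [ 0.0015  0.0038 -1.    ]]
bar [0.4286 0.2199 0.0897] a from geometry 0.1604980517969995 0.2205254593056826
```

```bash
cat >> h.py <<'E'
def rows(poses):
    for k in range(0,len(poses)-1,5):
        o=[]
        for (p,A),(q,B) in zip(poses[k:k+5],poses[k+1:k+6]):
            o.append(np.r_[A.T@(q-p)/.025,R.from_matrix(A.T@B).as_rotvec()/np.pi])
        print("["+",".join("["+",".join("%g"%round(v+0,2 if j<3 else 3) for j,v in enumerate(x))+"]" for x in o)+"]")
def lidpose(a,th,off=.017,h=None):
    h=hinge if h is None else h
    b=h+ex*(-.222*np.cos(a)+.004*np.sin(a))+ez*(.222*np.sin(a)+.004*np.cos(a)); z=-ez*np.cos(th)+ex*np.sin(th)
    return b+off*z,tool(z,ey)
E
python3 - <<'E'
from h import *
n=25
rows([lidpose(.1585+(1.57-.1585)*i/n,.7*i/n) for i in range(n+1)])
print(lidpose(1.57,.7))
E
```

```text
[[0,0.12,-0.49,-0.009,0,0],[-0,0.16,-0.48,-0.009,-0,0],[0,0.2,-0.47,-0.009,0,-0],[-0,0.24,-0.45,-0.009,-0,0],[-0,0.28,-0.43,-0.009,-0,0]]
[[-0,0.31,-0.41,-0.009,-0,0],[0,0.35,-0.38,-0.009,-0,-0],[-0,0.38,-0.35,-0.009,0,-0],[0,0.41,-0.32,-0.009,0,0],[-0,0.43,-0.29,-0.009,-0,0]]
[[0,0.45,-0.25,-0.009,0,-0],[0,0.47,-0.21,-0.009,-0,0],[-0,0.49,-0.17,-0.009,0,-0],[0,0.5,-0.13,-0.009,0,0],[-0,0.51,-0.09,-0.009,-0,0]]
[[0,0.52,-0.05,-0.009,-0,0],[-0,0.52,-0.01,-0.009,0,-0],[-0,0.52,0.03,-0.009,-0,-0],[-0,0.51,0.08,-0.009,0,0],[0,0.51,0.12,-0.009,-0,0]]
[[0,0.49,0.16,-0.009,0,-0],[-0,0.48,0.2,-0.009,-0,-0],[-0,0.46,0.24,-0.009,-0,-0],[-0,0.44,0.27,-0.009,0,-0],[0,0.41,0.31,-0.009,0,0]]
(array([0.66026638, 0.22670225, 0.2595008 ]), array([[-3.39934497e-02,  7.64400151e-01,  6.43845365e-01],
       [ 9.99422056e-01,  2.59996244e-02,  2.18991816e-02],
       [ 7.57264202e-19,  6.44217687e-01, -7.64842187e-01]]))
```

```bash
python3 -m pendant '[[0,0.12,-0.49,-0.009,0,0],[0,0.16,-0.48,-0.009,0,0],[0,0.2,-0.47,-0.009,0,0],[0,0.24,-0.45,-0.009,0,0],[0,0.28,-0.43,-0.009,0,0]]'
python3 -m pendant '[[0,0.31,-0.41,-0.009,0,0],[0,0.35,-0.38,-0.009,0,0],[0,0.38,-0.35,-0.009,0,0],[0,0.41,-0.32,-0.009,0,0],[0,0.43,-0.29,-0.009,0,0]]'
python3 - <<'E'
from h import *
print(lidpose(.1585,0)[0],lidpose(.1585+1.4115*.4,.28)[0])
p,d=optics.snapshot("side");cv2.imwrite("pics/s2.png",p)
E
```

```text
clock: 3.08
tool_pos: [0.4516, 0.2208, 0.133]
eef_rot: [0.692, 0.718, 0.054, 0.051]
contact_force: [7.3, -0.9, -7.6]
opening: 0.112
finger_force: 15.6
clock: 3.5
tool_pos: [0.4893, 0.2222, 0.1853]
eef_rot: [0.687, 0.712, 0.105, 0.1]
contact_force: [11.0, 1.3, -13.3]
opening: 0.112
finger_force: 15.3
[0.42704042 0.21876951 0.07248972] [0.48649056 0.22079159 0.18406118]
```

```bash
python3 -m pendant '[[0,0.49,-0.20,-0.009,0,0],[0,0.50,-0.16,-0.009,0,0],[0,0.49,-0.17,-0.009,0,0],[0,0.5,-0.13,-0.009,0,0],[0,0.51,-0.09,-0.009,0,0]]'
python3 - <<'E'
from h import *
print(lidpose(.1585+1.4115*.6,.42)[0])
p,d=optics.snapshot("side");cv2.imwrite("pics/s2.png",p)
E
```

```text
clock: 3.97
tool_pos: [0.5391, 0.2238, 0.2228]
eef_rot: [0.678, 0.704, 0.152, 0.147]
contact_force: [0.9, 1.2, -4.9]
opening: 0.112
finger_force: 15.2
[0.5369356  0.22250739 0.22457204]
```

```bash
python3 -m pendant '[[0,0.52,-0.03,-0.009,0,0],[0,0.52,0.01,-0.009,0,0],[0,0.52,0.04,-0.009,0,0],[0,0.51,0.09,-0.009,0,0],[0,0.51,0.12,-0.009,0,0]]'
python3 -m pendant '[[0,0.49,0.16,-0.009,0,0],[0,0.48,0.2,-0.009,0,0],[0,0.46,0.24,-0.009,0,0],[0,0.44,0.27,-0.009,0,0],[0,0,0,0,0,0]]'
python3 - <<'E'
from h import *
np.set_printoptions(precision=4,suppress=True)
print(lidpose(.1585+1.4115*.96,.672))
C=cam("side");p,d=optics.snapshot("side");cv2.imwrite("pics/s3.png",p);P=cloud(C,d)
t,dt=optics.snapshot("top");cv2.imwrite("pics/t3.png",t)
cv2.imwrite("pics/a3.png",cv2.resize(np.hstack([cv2.convertScaleAbs(p[90:300,150:430],alpha=1.3),cv2.convertScaleAbs(t[90:300,150:430],alpha=1.5)]),(800,300)))
np.save("pics/s3P.npy",P)
# lid inner face points: near plane x~.645, y .12-.33, z .07-.22
q=P.reshape(-1,3);k=(q[:,0]>.57)&(q[:,0]<.70)&(q[:,1]>.12)&(q[:,1]<.33)&(q[:,2]>.07)&(q[:,2]<.225);q=q[k];print(len(q))
w=(q-hinge)@ex;A=np.c_[q[:,2]-.0505,np.ones(len(q))]
for _ in range(4):
    c=np.linalg.lstsq(A,w,rcond=None)[0];e=abs(A@c-w);m=e<max(.004,np.median(e)*1.5);A,w=A[m],w[m]
print("lid angle",np.pi/2+np.arctan(c[0]),c,len(w))
E
```

```text
clock: 4.43
tool_pos: [0.5996, 0.2259, 0.2489]
eef_rot: [0.669, 0.692, 0.192, 0.192]
contact_force: [6.3, -0.7, -28.6]
opening: 0.112
finger_force: 17.2
clock: 4.85
tool_pos: [0.6365, 0.2273, 0.258]
eef_rot: [0.663, 0.686, 0.206, 0.216]
contact_force: [4.1, -2.8, -27.5]
opening: 0.111
finger_force: 15.0
(array([0.6474, 0.2263, 0.2591]), array([[-0.034 ,  0.7821,  0.6222],
       [ 0.9994,  0.0266,  0.0212],
       [ 0.    ,  0.6226, -0.7826]]))
2234
lid angle 1.4615880735977458 [-0.1096  0.0008] 2229
```

View pics/a3.png

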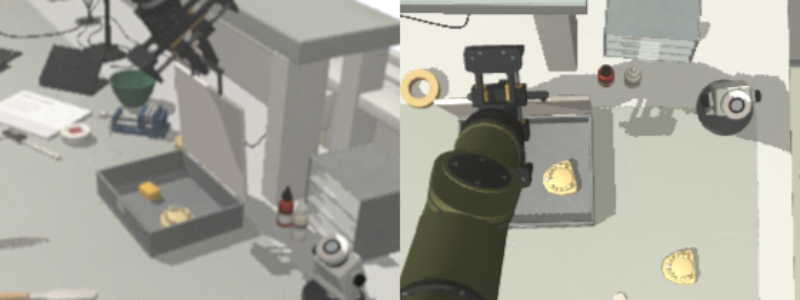

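The side view shows the lid almost upright with the gripper on its bar. The model lies in the −y half (top view about (346, 214)) and the block in the +y half. The lid measures 1.46 rad, so I'll push on and ease the downward pull.

```bash
cat >> h.py <<'E'
def lidangle(n="side"):
    C=cam(n);p,d=optics.snapshot(n);q=cloud(C,d).reshape(-1,3)
    k=(q[:,0]>.57)&(q[:,0]<.70)&(q[:,1]>.12)&(q[:,1]<.33)&(q[:,2]>.07)&(q[:,2]<.225);q=q[k]
    w=(q-hinge)@ex;A=np.c_[q[:,2]-.0505,np.ones(len(q))]
    for _ in range(4):
        c=np.linalg.lstsq(A,w,rcond=None)[0];e=abs(A@c-w);m=e<max(.004,np.median(e)*1.5);A,w=A[m],w[m]
    print("lid angle",np.pi/2+np.arctan(c[0]),c,len(w)); return p
E
python3 -m pendant '[[0,0.2,0.24,0,0,0],[0,0.24,0.22,0,0,0],[0,0.24,0.20,0,0,0],[0,0,0,0,0,0]]'
python3 -c "
from h import *
lidangle()"
```

```text
clock: 5.28
tool_pos: [0.664, 0.2285, 0.2593]
eef_rot: [0.664, 0.684, 0.211, 0.217]
contact_force: [0.6, -5.6, -15.9]
opening: 0.12
finger_force: 14.9
lid angle 1.585287648571782 [0.01449234 0.0010207 ] 2554
```

```bash
python3 -m pendant '[[0,0,0,0,0,0],[0,0,0,0,0,0],[0,0,0,0,0,0]]' -0.4 30
python3 -m pendant '[[0,0,-0.3,0,0,0],[0,0,-0.5,0,0,0],[0,0,-0.7,0,0,0],[0,0,-0.9,0,0,0],[0,0,-0.9,0,0,0]]'
python3 - <<'E'
from h import *
np.set_printoptions(precision=4,suppress=True)
p=lidangle();cv2.imwrite("pics/s4.png",p)
C=cam("top");t,d=optics.snapshot("top");cv2.imwrite("pics/t4.png",t);P=cloud(C,d);np.save("pics/t4P.npy",P)
print(r.get_state()["q"])
b=t[...,0].astype(int);m=(((t[...,2].astype(int)-b)>18)).astype(np.uint8)
m=cv2.morphologyEx(m,cv2.MORPH_CLOSE,np.ones((3,3)))
for c in cv2.findContours(m,0,2)[0]:
    if cv2.contourArea(c)>100:
        u,v=cv2.minEnclosingCircle(c)[0]
        print(cv2.contourArea(c),cv2.minAreaRect(c),"z15:",plane(C,u,v,.015))
E
```

```text
clock: 5.58
tool_pos: [0.6667, 0.2352, 0.2653]
eef_rot: [0.661, 0.684, 0.219, 0.216]
contact_force: [-0.7, 0.1, 1.2]
opening: 0.292
finger_force: 0.0
clock: 6.0
tool_pos: [0.6165, 0.2334, 0.3322]
eef_rot: [0.661, 0.684, 0.217, 0.216]
contact_force: [-0.0, 0.3, 0.1]
opening: 0.3
finger_force: 0.0
lid angle 1.5885948094016844 [0.0178 0.0009] 2580
[-0.8009  0.4746  0.3232  1.954   0.709   0.2369 -1.1702]
414.5 ((318.0, 415.0), (8.0, 60.0), 90.0) z15: [0.092  0.0338 0.015 ]
1661.0 ((169.5, 388.0), (59.0, 62.0), 0.0) z15: [0.1408 0.3782 0.015 ]
422.0 ((288.81256103515625, 335.9265441894531), (7.574273586273193, 85.43077087402344), 21.399812698364258) z15: [0.2663 0.1013 0.015 ]
454.0 ((344.5, 277.0), (24.0, 23.0), 90.0) z15: [ 0.4019 -0.0312  0.015 ]
136.5 ((99.5, 233.0), (12.0, 13.0), 90.0) z15: [0.5003 0.5532 0.015 ]
1454.0 ((167.48208618164062, 282.25579833984375), (47.717994689941406, 116.29300689697266), 15.780754089355469) z15: [0.3904 0.4045 0.015 ]
431.0 ((260.85296630859375, 215.4117889404297), (24.01102638244629, 22.79834747314453), 75.96376037597656) z15: [0.5465 0.1666 0.015 ]
643.0 ((472.94903564453125, 198.82830810546875), (31.70917320251465, 35.53165054321289), 87.51044464111328) z15: [ 0.5815 -0.3323  0.015 ]
565.5 ((163.0, 151.5), (27.0, 26.0), 90.0) z15: [0.6983 0.41   0.015 ]
```

Run:
```python
from h import *
M=tool(-ez,ey)
plan([.53,.166,.30],M,8)
plan([.53,.166,.16],M,5,[.53,.166,.30],M)
```

```text
deg/row 4.489436761621566
[[-0.326,-0.463,-0.119,0.0249,0.0002,-0],[-0.326,-0.471,-0.083,0.0249,0.0002,-0],[-0.326,-0.476,-0.046,0.0249,0.0002,-0],[-0.326,-0.478,-0.008,0.0249,0.0002,-0],[-0.326,-0.478,0.029,0.0249,0.0002,-0]]
[[-0.326,-0.474,0.066,0.0249,0.0002,-0],[-0.326,-0.467,0.103,0.0249,0.0002,-0],[-0.326,-0.458,0.139,0.0249,0.0002,-0]]
deg/row 0.0
[[0,0,1.12,0,0,0],[0,0,1.12,0,0,0],[0,0,1.12,0,0,0],[0,0,1.12,0,0,0],[0,0,1.12,0,0,0]]
```

```bash
python3 -m pendant '[[-0.33,-0.46,-0.12,0.025,0,0],[-0.33,-0.47,-0.08,0.025,0,0],[-0.33,-0.48,-0.05,0.025,0,0],[-0.33,-0.48,-0.01,0.025,0,0],[-0.33,-0.48,0.03,0.025,0,0]]' 0.6
python3 -m pendant '[[-0.33,-0.47,0.07,0.025,0,0],[-0.33,-0.47,0.1,0.025,0,0],[-0.33,-0.46,0.14,0.025,0,0],[0,0,0.7,0,0,0],[0,0,0.9,0,0,0]]'
python3 -m pendant '[[0,0,0.9,0,0,0],[0,0,0.9,0,0,0],[0,0,0.9,0,0,0],[0,0,0.6,0,0,0],[0,0,0,0,0,0]]'
python3 - <<'E'
from h import *
np.set_printoptions(precision=4,suppress=True)
s=r.get_state();C=cam("wrist",s);p,d=optics.snapshot("wrist");cv2.imwrite("pics/w5.png",p);P=cloud(C,d);np.save("pics/w5P.npy",P)
print(s["q"],s["tool_pos"],s["eef_rot"])
m=((p[...,2].astype(int)-p[...,0])>25).astype(np.uint8);m=cv2.morphologyEx(m,cv2.MORPH_OPEN,np.ones((5,5)))
for c in cv2.findContours(m,0,2)[0]:
    if cv2.contourArea(c)>1500:
        k=np.zeros_like(m);cv2.drawContours(k,[c],-1,1,-1);q=P[(k>0)&(d>0)];print(cv2.contourArea(c),cv2.boundingRect(c),q.mean(0),np.percentile(q[:,2],[2,25,50,75,98]))
E
```

```text
clock: 6.52
tool_pos: [0.5624, 0.1894, 0.3098]
eef_rot: [0.691, 0.713, 0.079, 0.082]
contact_force: [-0.0, -0.8, -0.7]
opening: 0.655
finger_force: 0.0
clock: 6.93
tool_pos: [0.532, 0.1627, 0.2569]
eef_rot: [0.697, 0.717, -0.003, 0.003]
contact_force: [-0.2, -0.3, 0.7]
opening: 0.802
finger_force: 0.0
clock: 7.35
tool_pos: [0.5274, 0.1614, 0.1708]
eef_rot: [0.696, 0.718, -0.008, 0.0]
contact_force: [-0.3, 0.1, 1.0]
opening: 0.799
finger_force: 0.0
[-0.2506  0.6962 -0.2245  1.842   0.251   0.646  -0.5982] [0.5274 0.1614 0.1708] [ 0.6964  0.7176 -0.0081  0.0005]
2926.0 (208, 377, 352, 15) [0.5544 0.1811 0.2613] [0.2584 0.2607 0.2615 0.2622 0.2633]
2834.0 (277, 149, 62, 62) [0.5467 0.1713 0.0222] [0.0068 0.0195 0.023  0.0242 0.0304]
1542.0 (290, 35, 36, 53) [0.5435 0.2713 0.0244] [0.0064 0.0244 0.0252 0.0258 0.0269]
```

View pics/w5.png

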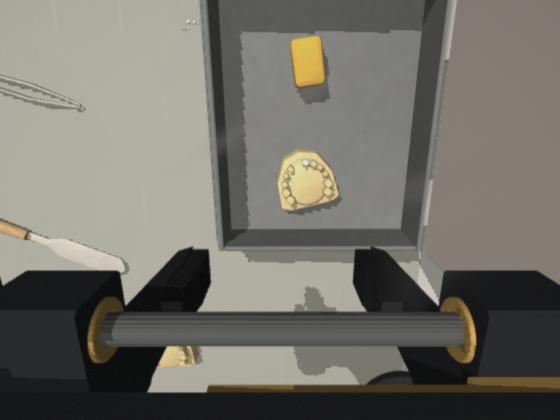

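The wrist view shows the model at (306, 183). Its round front points up in the image (+y) and its flat back edge runs from (284, 210) to (337, 199). The block is at (308, 61), and the lid stands at right.

```bash
cat >> h.py <<'E'
def model(p,d,C,x0=(.5465,.168)):
    P=cloud(C,d);m=((p[...,2].astype(int)-p[...,0])>22).astype(np.uint8)
    k=(np.hypot(P[...,0]-x0[0],P[...,1]-x0[1])<.045)&(P[...,2]<.05)
    m=cv2.morphologyEx(m*k.astype(np.uint8),cv2.MORPH_CLOSE,np.ones((3,3)))
    c=max(cv2.findContours(m,0,1)[0],key=cv2.contourArea);h=cv2.convexHull(c)[:,0]
    X=plane(C,h[:,0],h[:,1],.012)[:,:2]
    e=np.roll(X,-1,0)-X;L=np.hypot(*e.T);i=L.argsort()[-4:][::-1]
    print("edges",[(round(float(L[j]),4),np.round(X[j],4).tolist(),round(float(np.arctan2(e[j][1],e[j][0])),3)) for j in i])
    for ph in np.arange(0,.36,.04):   # widths across candidate model-y direction
        a=np.array([np.cos(ph),np.sin(ph)]);b=np.array([-a[1],a[0]]);u,v=X@a,X@b
        c0=a*(u.max()+u.min())/2+b*(v.max()+v.min())/2
        print(round(ph,2),"w %.4f h %.4f c"%(np.ptp(u),np.ptp(v)),c0.round(4))
E
python3 - <<'E'
from h import *
T=cam("wrist");p=cv2.imread("pics/w5.png");d=np.zeros(1)
P=np.load("pics/w5P.npy")
# depth back out of cloud
o,dr=ray(T,*np.meshgrid(np.arange(560),np.arange(420)));D=((P-o)*dr).sum(-1)/(dr*dr).sum(-1);D=np.nan_to_num(D)
model(p,D,T)
print("floor z",np.nanmedian(P[120:150,240:270,2]),"table",np.nanmedian(P[100:200,100:180,2]),"rim",np.nanmedian(P[150:200,214:217,2]))
for z in(.05,):
    print("rim corners near",plane(T,np.array([222.,420]),np.array([249.,247]),z), plane(T,211.,150.,z))
E
```

```text
edges [(0.021, [0.5674, 0.1474], -2.865), (0.013, [0.5417, 0.1997], -0.041), (0.0121, [0.5245, 0.1511], 1.757), (0.0118, [0.5221, 0.1718], 1.355)]
0.0 w 0.0593 h 0.0605 c [0.5517 0.1694]
0.04 w 0.0587 h 0.0602 c [0.5514 0.17  ]
0.08 w 0.0583 h 0.0599 c [0.5509 0.1704]
0.12 w 0.0579 h 0.0596 c [0.5505 0.1708]
0.16 w 0.0575 h 0.0592 c [0.5501 0.1712]
0.2 w 0.0571 h 0.0587 c [0.5495 0.1715]
0.24 w 0.0571 h 0.0581 c [0.5488 0.1717]
0.28 w 0.0571 h 0.0576 c [0.5479 0.1717]
0.32 w 0.0572 h 0.0581 c [0.5472 0.1712]
floor z 0.005472696209670835 table 3.8787693211861374e-05 rim 0.05032689212193012
rim corners near [[0.4752409  0.11297757 0.05      ]
 [0.65089904 0.12062936 0.05      ]] [0.4684608  0.20060143 0.05      ]
```

Run:
```python
from h import *
f=.255
plan([.5429,.1613,.10],tool(-ez,[-np.sin(f),np.cos(f),0]),4)
```

```text
deg/row 3.2279158463153985
[[-0.002,0.152,0.723,-0.0008,0.0008,-0.0179],[-0.012,0.15,0.724,-0.0008,0.0008,-0.0179],[-0.023,0.147,0.724,-0.0008,0.0008,-0.0179],[-0.033,0.144,0.724,-0.0008,0.0008,-0.0179]]
```

```bash
python3 -m pendant '[[0,0.15,0.72,-0.001,0.001,-0.018],[-0.01,0.15,0.72,-0.001,0.001,-0.018],[-0.02,0.15,0.72,-0.001,0.001,-0.018],[-0.03,0.14,0.72,-0.001,0.001,-0.018],[0,0,0,0,0,0]]' 0.95
python3 - <<'E'
from h import *
f=.255
s=r.get_state();C=cam("wrist",s);p,d=optics.snapshot("wrist");cv2.imwrite("pics/w6.png",p)
model(p,d,C)
plan([.5429,.1613,.009],tool(-ez,[-np.sin(f),np.cos(f),0]),5)
E
```

```text
clock: 7.82
tool_pos: [0.5434, 0.1612, 0.1001]
eef_rot: [0.611, 0.792, 0.002, 0.0]
contact_force: [0.0, -0.3, 0.5]
opening: 0.971
finger_force: 0.0
edges [(0.0261, [0.5738, 0.1492], -2.856), (0.0245, [0.5264, 0.1403], 1.802), (0.0155, [0.558, 0.1956], -0.792), (0.0146, [0.5488, 0.1419], -2.888)]
0.0 w 0.0602 h 0.0609 c [0.5505 0.1687]
0.04 w 0.0596 h 0.0606 c [0.5502 0.1692]
0.08 w 0.0590 h 0.0603 c [0.5499 0.1696]
0.12 w 0.0584 h 0.0598 c [0.5494 0.1701]
0.16 w 0.0578 h 0.0593 c [0.549  0.1705]
0.2 w 0.0570 h 0.0587 c [0.5485 0.1709]
0.24 w 0.0564 h 0.0579 c [0.5478 0.1712]
0.28 w 0.0565 h 0.0575 c [0.5468 0.1712]
0.32 w 0.0566 h 0.0582 c [0.5461 0.1707]
deg/row 0.05658675856072457
[[-0.003,-0.008,0.739,0.0003,-0.0002,-0],[-0.002,-0.008,0.739,0.0003,-0.0002,-0],[-0.002,-0.007,0.739,0.0003,-0.0002,-0],[-0.002,-0.006,0.739,0.0003,-0.0002,-0],[-0.001,-0.006,0.739,0.0003,-0.0002,-0]]
```

```bash
python3 -m pendant '[[0,0,0.73,0,0,0],[0,0,0.73,0,0,0],[0,0,0.73,0,0,0],[0,0,0.73,0,0,0],[0,0,0.6,0,0,0]]'
python3 -m pendant '[[0,0,0,0,0,0],[0,0,0,0,0,0]]'
```

```text
clock: 8.28
tool_pos: [0.5448, 0.1629, 0.0145]
eef_rot: [0.612, 0.791, 0.004, 0.001]
contact_force: [0.4, 0.7, -0.2]
opening: 0.978
finger_force: 0.0
clock: 8.45
tool_pos: [0.5441, 0.1627, 0.0146]
eef_rot: [0.611, 0.791, 0.003, 0.001]
contact_force: [1.2, -0.8, 0.4]
opening: 0.974
finger_force: 0.0
```

```bash
python3 -m pendant '[[-0.02,-0.02,0.22,0,0,0],[0,0,0,0,0,0]]'
python3 -m pendant '[[0,0,0,0,0,0],[0,0,0,0,0,0],[0,0,0,0,0,0],[0,0,0,0,0,0],[0,0,0,0,0,0]]' -1 30
python3 -m pendant '[[0,0,0,0,0,0],[0,0,0,0,0,0]]'
```

```text
clock: 8.62
tool_pos: [0.5437, 0.1617, 0.0089]
eef_rot: [0.611, 0.792, 0.003, 0.001]
contact_force: [0.4, 0.8, -0.4]
opening: 0.975
finger_force: 0.0
clock: 9.03
tool_pos: [0.5437, 0.1617, 0.0083]
eef_rot: [0.611, 0.792, 0.003, 0.001]
contact_force: [1.8, 0.4, 1.7]
opening: 0.624
finger_force: 28.1
clock: 9.2
tool_pos: [0.5437, 0.1618, 0.0083]
eef_rot: [0.611, 0.792, 0.003, 0.001]
contact_force: [1.7, 0.3, 2.0]
opening: 0.614
finger_force: 29.8
```

Run:
```python
from h import *
np.set_printoptions(precision=4,suppress=True)
s=r.get_state();C=cam("wrist",s);p,d=optics.snapshot("wrist");cv2.imwrite("pics/w7.png",p);np.save("pics/w7d.npy",d)
print(s["tool_pos"],R.from_quat(s["eef_rot"]).as_matrix())
model(p,d,C,(.5415,.170))
C=cam("top");t,d=optics.snapshot("top");cv2.imwrite("pics/t7.png",t)
lidangle()
cv2.imwrite("pics/a7.png",np.hstack([cv2.resize(p,(400,300)),cv2.resize(t[140:290,170:370],(400,300))]))
```

```text
[0.5437 0.1618 0.0083] [[-0.2535  0.9673  0.0051]
 [ 0.9673  0.2534  0.0042]
 [ 0.0028  0.006  -1.    ]]
edges [(0.0319, [0.5619, 0.1448], -2.927), (0.0236, [0.5678, 0.1777], -1.265), (0.017, [0.5151, 0.173], 1.28), (0.0136, [0.5541, 0.1952], -0.856)]
0.0 w 0.0603 h 0.0625 c [0.545 0.169]
0.04 w 0.0596 h 0.0621 c [0.5446 0.1695]
0.08 w 0.0590 h 0.0616 c [0.5441 0.17  ]
0.12 w 0.0584 h 0.0611 c [0.5437 0.1703]
0.16 w 0.0579 h 0.0605 c [0.5431 0.1707]
0.2 w 0.0577 h 0.0599 c [0.5423 0.1709]
0.24 w 0.0577 h 0.0599 c [0.5414 0.1706]
0.28 w 0.0577 h 0.0606 c [0.5406 0.17  ]
0.32 w 0.0580 h 0.0613 c [0.54   0.1694]
lid angle 1.632917239381345 [ 0.0622 -0.0052] 910
```

View pics/a7.png

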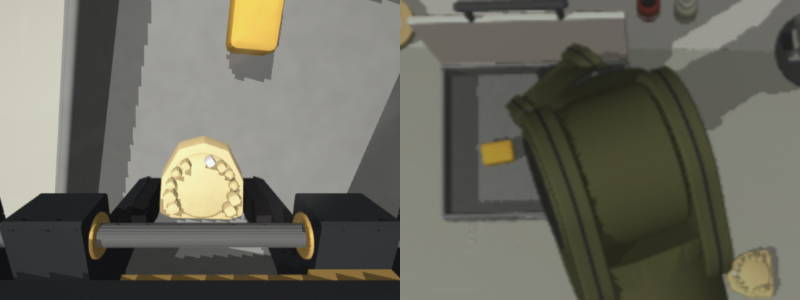

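The wrist view shows the model gripped centrally. In the top view the block is untouched and the lid stands behind the arm. Next I'll lift and move toward the inspection camera.

```bash
python3 -m pendant '[[0,0,-0.3,0,0,0],[0,-0.05,-0.6,0,0,0],[0,-0.1,-0.9,0,0,0],[0,-0.15,-0.9,0,0,0],[0,-0.2,-0.9,0,0,0]]' - 35
python3 -m pendant '[[0,-0.2,-0.9,0,0,0],[0,-0.2,-0.9,0,0,0],[0,-0.1,-0.9,0,0,0],[0,0,-0.9,0,0,0],[0,0,-0.6,0,0,0]]'
python3 - <<'E'
from h import *
lidangle()
plan([.515,-.03,.22],tool(-ez,[-.05,1,0]),9)
E
```

```text
clock: 9.77
tool_pos: [0.5291, 0.1577, 0.0985]
eef_rot: [0.611, 0.792, 0.001, -0.001]
contact_force: [-0.3, -1.0, -0.7]
opening: 0.611
finger_force: 34.5
clock: 10.18
tool_pos: [0.517, 0.1544, 0.2047]
eef_rot: [0.611, 0.792, 0.002, 0.0]
contact_force: [-0.2, 0.2, -1.5]
opening: 0.621
finger_force: 34.5
lid angle 1.5906075607903285 [0.01981383 0.00078857] 2339
deg/row 1.3174680852938812
[[-0.791,-0.223,-0.063,0.0003,-0.0001,0.0073],[-0.796,-0.205,-0.063,0.0003,-0.0001,0.0073],[-0.8,-0.187,-0.062,0.0003,-0.0001,0.0073],[-0.804,-0.168,-0.062,0.0003,-0.0001,0.0073],[-0.808,-0.15,-0.061,0.0003,-0.0001,0.0073]]
[[-0.811,-0.131,-0.061,0.0003,-0.0001,0.0073],[-0.814,-0.113,-0.06,0.0003,-0.0001,0.0073],[-0.817,-0.094,-0.06,0.0003,-0.0001,0.0073],[-0.819,-0.075,-0.059,0.0003,-0.0001,0.0073]]
```

```bash
python3 -m pendant '[[-0.79,-0.22,-0.06,0,0,0.007],[-0.8,-0.2,-0.06,0,0,0.007],[-0.8,-0.19,-0.06,0,0,0.007],[-0.8,-0.17,-0.06,0,0,0.007],[-0.81,-0.15,-0.06,0,0,0.007]]'
python3 -m pendant '[[-0.81,-0.13,-0.06,0,0,0.007],[-0.81,-0.11,-0.06,0,0,0.007],[-0.82,-0.09,-0.06,0,0,0.007],[-0.82,-0.08,-0.06,0,0,0.007],[0,0,0,0,0,0]]'
cat > shot.py <<'E'
import sys; from h import *; import pickle
k=sys.argv[1]; s=r.get_state(); p,d=optics.snapshot("wrist"); pickle.dump((p,d,s),open(f"pics/v{k}.pkl","wb")); cv2.imwrite(f"pics/v{k}.png",p)
print(s["tool_pos"],s["q"],abs(s["qd"]).max()); C=cam("wrist",s); f,cx,cy,T=C
for P in([.655,-.113,.112],[.668,-.112,.01]):
    c=T[:3,:3].T@(np.array(P)-T[:3,3]); print("expect px",cx+f*c[0]/-c[2],cy-f*c[1]/-c[2])
E
python3 shot.py 1
python3 -m pendant '[[-1,0,0,0,0,0],[-1,0,0,0,0,0],[-0.8,0,0,0,0,0],[0,0,0,0,0,0],[0,0,0,0,0,0]]'
python3 shot.py 2
python3 - <<'E'
import cv2,numpy as np
cv2.imwrite("pics/a8.png",cv2.resize(np.hstack([cv2.imread("pics/v1.png"),cv2.imread("pics/v2.png")]),(800,300)))
E
```

```text
clock: 10.65
tool_pos: [0.5148, 0.0507, 0.2091]
eef_rot: [0.654, 0.757, 0.001, -0.001]
contact_force: [0.5, 0.8, -0.8]
opening: 0.616
finger_force: 34.5
clock: 11.07
tool_pos: [0.5136, -0.0358, 0.2147]
eef_rot: [0.689, 0.725, -0.0, -0.0]
contact_force: [0.2, -0.8, -0.7]
opening: 0.617
finger_force: 34.5
[ 0.51357486 -0.03584223  0.21469172] [ 0.16930568  0.5902268  -0.30083359  1.91788939  0.26815632  0.67247769
 -0.24363682] 0.053795097675102016
expect px 440.6598869717282 299.3730040595874
expect px 411.086422187283 250.31868207314665
clock: 11.53
tool_pos: [0.5188, -0.0999, 0.2147]
eef_rot: [0.686, 0.727, 0.002, -0.001]
contact_force: [0.8, 1.0, -0.8]
opening: 0.617
finger_force: 34.5
[ 0.51883561 -0.09985035  0.21474888] [ 0.30322078  0.60687871 -0.31801873  1.87992369  0.27465082  0.69566694
 -0.1155878 ] 0.03494942261882798
expect px 448.20923301647235 231.26687428602594
expect px 414.88564609687194 198.57579434149602
```

View pics/a8.png

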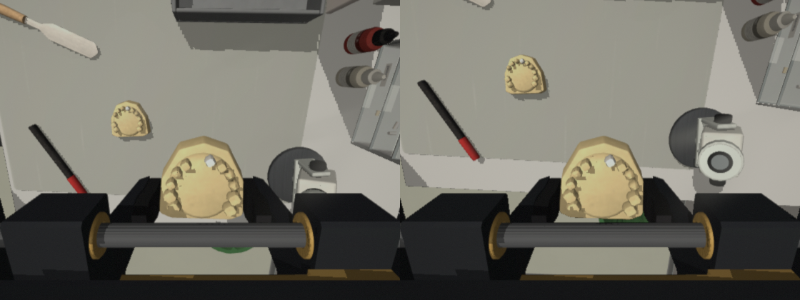

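View 1 shows the stand partly hidden by a finger. View 2 shows the lens clearly at about (448, 226) full-scale, with the held model at (285, 250). I'll take one more view from further along.

```bash
python3 -m pendant '[[-1,0,-0.2,0,0,0],[-1,0,-0.2,0,0,0],[-0.8,0,-0.2,0,0,0],[0,0,0,0,0,0],[0,0,0,0,0,0]]'
python3 shot.py 3
python3 - <<'E'
from h import *
import pickle
np.set_printoptions(precision=4,suppress=True)
im=[]
for k in(2,3):
    p,d,s=pickle.load(open(f"pics/v{k}.pkl","rb"));C=cam("wrist",s);f,cx,cy,T=C;P=cloud(C,d)
    c=T[:3,:3].T@(np.array([.655,-.113,.112])-T[:3,3]);u0,v0=int(cx-f*c[0]/c[2]),int(cy+f*c[1]/c[2])
    w=p[v0-45:v0+45,u0-45:u0+45];im.append(cv2.resize(w,(400,400),interpolation=cv2.INTER_NEAREST))
    g=cv2.GaussianBlur(w,(3,3),0).min(2)
    print(k,u0,v0,"row",g[45-10+0,::4].tolist())
    Z=P[v0-45:v0+45,u0-45:u0+45];print("zmax",np.nanpercentile(Z[...,2],[50,80,95,99]))
    for nm,m in(("dark",((g<75)&(Z[...,2]>.085)).astype(np.uint8)),):
        for cn in cv2.findContours(m,0,1)[0]:
            if cv2.contourArea(cn)>40: e=cv2.fitEllipse(cn);print(nm,cv2.contourArea(cn),np.add(e[0],(u0-45,v0-45)),e[1],e[2])
cv2.imwrite("pics/a9.png",np.hstack(im))
E
```

```text
clock: 12.0
tool_pos: [0.5237, -0.169, 0.2301]
eef_rot: [0.686, 0.728, 0.003, -0.0]
contact_force: [-0.3, 0.6, -2.2]
opening: 0.617
finger_force: 34.5
[ 0.52368978 -0.16903834  0.23009506] [ 0.4368848   0.61294068 -0.33705834  1.80041329  0.26907106  0.77056175
  0.02196791] 0.03210505433075426
expect px 449.68166681772055 142.93465183946327
expect px 415.35990395836814 133.8765418518933
2 448 231 row [59, 61, 60, 137, 174, 190, 189, 110, 45, 114, 120, 120, 121, 120, 73, 87, 183, 183, 182, 169, 166, 166, 167]
zmax [0.0827 0.1138 0.2849 0.2873]
dark 312.0 [453.8215 273.0057] (4.179681301116943, 152.65711975097656) 89.97686767578125
dark 693.0 [447.3085 226.5131] (27.17999267578125, 32.516845703125) 96.81336212158203
3 449 142 row [63, 62, 66, 111, 166, 194, 195, 171, 23, 98, 119, 119, 119, 118, 96, 22, 171, 192, 192, 183, 165, 170, 170]
zmax [0.08   0.1119 0.1183 0.1203]
dark 814.5 [449.3334 137.8853] (29.88979721069336, 34.74184799194336) 70.10025024414062
```

View pics/a9.png

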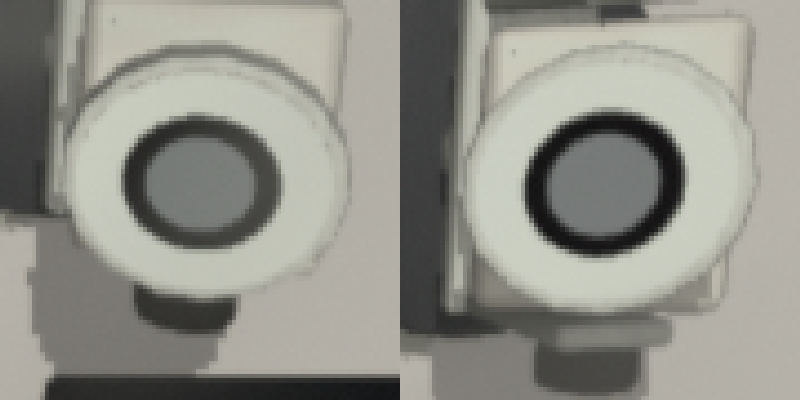

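The two crops show the lens from the two places: white ring, dark ring and grey glass, concentric at (447.3, 226.5) in view 2 and (449.3, 137.9) in view 3.

```bash
cat > lens.py <<'E'
from h import *
import pickle
from scipy.optimize import least_squares
np.set_printoptions(precision=4,suppress=True)
V=[];allc=[]
for k in(2,3):
    p,d,s=pickle.load(open(f"pics/v{k}.pkl","rb"));C=cam("wrist",s);P=cloud(C,d)
    u0,v0={2:(447,226),3:(449,138)}[k]
    g=cv2.GaussianBlur(p,(3,3),0).min(2);m=np.zeros_like(g);m[v0-26:v0+27,u0-26:u0+27]=(g[v0-26:v0+27,u0-26:u0+27]<145)
    n,l,st,ct=cv2.connectedComponentsWithStats(m);cn=cv2.findContours((l==l[v0,u0]).astype(np.uint8),0,1)[0][0]
    e=cv2.fitEllipse(cn);print(k,"ellipse",e,"area",cv2.contourArea(cn),"fit area",np.pi/4*e[1][0]*e[1][1])
    em=np.zeros_like(g);cv2.ellipse(em,(e[0],(e[1][0]*1.6,e[1][1]*1.6),e[2]),1,-1);ei=np.zeros_like(g);cv2.ellipse(ei,(e[0],(e[1][0]*1.12,e[1][1]*1.12),e[2]),1,-1)
    q=P[(em>ei)&(g>150)&(d>0)]
    for _ in range(4):
        c=q.mean(0);n_=np.linalg.svd(q-c)[2][2];n_*=np.sign(n_[2]);r_=(q-c)@n_;q=q[abs(r_)<max(2*r_.std(),.0004)]
    print("  ring plane n",n_,"tilt",np.arccos(n_[2]),"az",np.arctan2(n_[1],n_[0]),"N",len(q),"std",r_.std(),"c",c)
    gl=P[v0-8:v0+9,u0-8:u0+9].reshape(-1,3);print("  glass mean",np.nanmean(gl,0),"height over ring plane",np.nanmean((gl-c)@n_))
    V.append((C,e))
t,err=tri(V[0][0],V[0][1][0],V[1][0],V[1][1][0]);print("lens",t,err)
S=cam("side");T=cam("top")
for nm,c in(("top",T),("side",S)):
    f,cx,cy,A=c;q=A[:3,:3].T@(t-A[:3,3]);print(nm,"reproj",cx-f*q[0]/q[2],cy+f*q[1]/q[2])
def circ(x):
    n=np.array([x[0],x[1],1.]);n/=np.linalg.norm(n);out=[]
    c=t+x[3]*n
    for C,e in V:
        a=cv2.ellipse2Poly  # unused name guard
        th=np.linspace(0,2*np.pi,60);w=np.radians(e[2]);A,B=e[1][0]/2,e[1][1]/2
        u=e[0][0]+A*np.cos(th)*np.cos(w)-B*np.sin(th)*np.sin(w);v=e[0][1]+A*np.cos(th)*np.sin(w)+B*np.sin(th)*np.cos(w)
        o,dd=ray(C,u,v);X=o+dd*(((c-o)@n)/(dd@n))[:,None];out.append(np.linalg.norm(X-c,axis=1)-x[2])
    return np.concatenate(out)*1e3
s_=least_squares(circ,[-.35,0,.009,0]);n=np.array([s_.x[0],s_.x[1],1]);n/=np.linalg.norm(n)
print("circle n",n,"tilt",np.arccos(n[2]),"az",np.arctan2(n[1],n[0]),"R",s_.x[2],"rms mm",np.sqrt(np.mean(s_.fun**2)))
E
sed -i '/unused name guard/d' lens.py; python3 lens.py
python3 - <<'E'
from h import *
import pickle
np.set_printoptions(precision=4,suppress=True)
p,d,s=pickle.load(open("pics/v2.pkl","rb"));C=cam("wrist",s);P=cloud(C,d)
for nm,PP in(("v2",P),("top",np.load("pics/t4P.npy"))):
    k=(np.hypot(PP[...,0]-.668,PP[...,1]+.112)<.065);print(nm,np.histogram(PP[k][:,2],bins=[-.01,.004,.008,.012,.016,.02,.03,.06])[0])
    q=PP[k&(PP[...,2]>.008)&(PP[...,2]<.022)];x=least=None
    h=cv2.convexHull((q[:,:2]*1e4).astype(np.float32));print(cv2.minEnclosingCircle(h),q[:,2].mean())
E
```

```text
2 ellipse ((447.70477294921875, 226.55462646484375), (30.357393264770508, 35.85406494140625), 96.15516662597656) area 853.0 fit area 854.8555957655934
  ring plane n [-0.4446 -0.051   0.8943] tilt 0.4639666831985984 az -3.027405493805808 N 1015 std 0.0006160109288750651 c [ 0.6537 -0.1091  0.1114]
  glass mean [ 0.6531 -0.1086  0.112 ] height over ring plane 0.0007277349197430632
3 ellipse ((449.4068603515625, 137.80252075195312), (32.381229400634766, 37.019012451171875), 68.79273986816406) area 939.5 fit area 941.473377357038
  ring plane n [-0.4401 -0.0533  0.8964] tilt 0.4593231832862773 az -3.0211728147112433 N 1128 std 0.0006544057592960327 c [ 0.6537 -0.109   0.1115]
  glass mean [ 0.6536 -0.1092  0.1122] height over ring plane 0.0006772196410978914
lens [ 0.654  -0.1091  0.1119] 0.00016000115847178596
top reproj 385.4036978563956 162.60733441618987
side reproj 382.2739460718908 262.4809558369053
circle n [-0.4743 -0.0327  0.8797] tilt 0.49549228029608633 az -3.072674223951801 R 0.012868483158052111 rms mm 0.21489751062861398
v2 [3364   98  683 1361  600   50  595]
((6734.33203125, -1061.7462158203125), 477.240966796875) 0.01378837748567137
top [826  92 150 209  80  12  39]
((6659.7890625, -1099.306884765625), 552.0347290039062) 0.013414924367353075
```

```bash
cat > goal.py <<'E'
from h import *
np.set_printoptions(precision=4,suppress=True)
n=np.array([-.441,-.0516,.896]);n/=np.linalg.norm(n);lens=np.array([.654,-.1091,.1120]);foc=lens+.1*n
off=np.array([.0093,0,.003]);M=tool(-n,[-.116,.993,0])
def goal(k): 
    s=r.get_state();A=R.from_quat(s["eef_rot"]).as_matrix();c=s["tool_pos"]+A@off;e=c-foc
    print("err along n %.4f lateral %.4f, angle deg %.2f"%(e@n,np.linalg.norm(e-n*(e@n)),np.degrees(np.arccos(min(1,-A[:,2]@n)))),"TCP goal",foc-M@off,"q",s["q"])
    plan(foc-M@off,M,k)
E
python3 - <<'E'
from goal import *
import pickle
p7=cv2.imread("pics/w7.png");d7=np.load("pics/w7d.npy");p,d,s=pickle.load(open("pics/v3.pkl","rb"))
for a,b in((p7,d7),(p,d)):
    m=(((a[...,2].astype(int)-a[...,0])>22)&(b<.17)&(b>.1)).astype(np.uint8);m[320:]=0
    c=max(cv2.findContours(m,0,1)[0],key=cv2.contourArea);print(cv2.boundingRect(c),cv2.minAreaRect(c),b[240:290,265:305].mean())
goal(7)
E
```

```text
(223, 190, 118, 117) ((282.6456298828125, 247.54840087890625), (117.44921112060547, 115.36187744140625), 1.6846843957901) 0.1441932
(223, 190, 118, 117) ((282.45550537109375, 247.46835327148438), (116.7040023803711, 115.21983337402344), 1.7357046604156494) 0.14453496
err along n 0.0633 lateral 0.0783, angle deg 26.14 TCP goal [ 0.6097 -0.1237  0.2043] q [ 0.4358  0.613  -0.3381  1.8012  0.2689  0.7704  0.022 ]
deg/row 3.7625895123335633
[[0.221,0.506,0.15,-0.0207,0.0004,-0.0025],[0.217,0.497,0.182,-0.0207,0.0004,-0.0025],[0.213,0.485,0.215,-0.0207,0.0004,-0.0025],[0.209,0.472,0.246,-0.0207,0.0004,-0.0025],[0.205,0.457,0.277,-0.0207,0.0004,-0.0025]]
[[0.201,0.439,0.306,-0.0207,0.0004,-0.0025],[0.197,0.42,0.334,-0.0207,0.0004,-0.0025]]
```

```bash
python3 -m pendant '[[0.22,0.51,0.15,-0.021,0,-0.002],[0.22,0.5,0.18,-0.021,0,-0.003],[0.21,0.48,0.21,-0.021,0,-0.002],[0.21,0.47,0.25,-0.021,0,-0.003],[0.2,0.46,0.28,-0.021,0,-0.002]]'
python3 -m pendant '[[0.2,0.44,0.31,-0.021,0,-0.003],[0.2,0.42,0.33,-0.021,0,-0.002],[0,0,0,0,0,0],[0,0,0,0,0,0],[0,0,0,0,0,0]]'
python3 -c "
from goal import *
goal(1)"
```

```text
clock: 12.47
tool_pos: [0.5857, -0.1352, 0.2118]
eef_rot: [0.661, 0.731, 0.124, 0.113]
contact_force: [0.3, -0.6, -1.7]
opening: 0.616
finger_force: 34.5
clock: 12.88
tool_pos: [0.6118, -0.1252, 0.2064]
eef_rot: [0.648, 0.726, 0.17, 0.156]
contact_force: [-0.2, -0.3, -0.5]
opening: 0.618
finger_force: 34.5
err along n 0.0010 lateral 0.0032, angle deg 0.56 TCP goal [ 0.6097 -0.1237  0.2043] q [ 0.3544  0.6274 -0.2498  2.0416  0.492   0.0423 -0.1887]
deg/row 0.5562690653063577
[[0.072,-0.106,0.041,0.0018,0.0025,-0.0001]]
```

```bash
python3 -m pendant '[[0.07,-0.11,0.04,0.001,0.0025,0],[0,0,0,0,0,0],[0,0,0,0,0,0]]'
python3 -c "
from goal import *
goal(1)"
```

```text
clock: 13.13
tool_pos: [0.6088, -0.1257, 0.2039]
eef_rot: [0.648, 0.726, 0.17, 0.152]
contact_force: [-0.6, -0.5, -1.1]
opening: 0.616
finger_force: 34.5
err along n 0.0002 lateral 0.0022, angle deg 0.13 TCP goal [ 0.6097 -0.1237  0.2043] q [ 0.3669  0.6307 -0.2614  2.0449  0.495   0.0438 -0.1877]
deg/row 0.18606759047926083
[[0.076,0.046,0.007,0.0003,0.0006,-0.0008]]
```

```bash
python3 -m pendant '[[0.06,0.04,0,0,0,0],[0,0,0,0,0,0],[0,0,0,0,0,0],[0,0,0,0,0,0]]'
python3 - <<'E'
from goal import *
goal(1)
c=optics.calibration("wrist");f=210/np.tan(np.radians(c["vfov"]/2));C=(f,c["cx"],c["cy"],c["tool_from_camera"])
for v,z in((190,.003),(307,-.011),(307,.003)): print(v,z,plane(C,282.,float(v),z))
for u in(223.,341.): print(u,plane(C,u,262.,-.004))
s,w=r.get_state(),optics.snapshot("wrist")[0];cv2.imwrite("pics/w9.png",w)
p=lidangle();cv2.imwrite("pics/s9.png",p);t=optics.snapshot("top")[0];cv2.imwrite("pics/t9.png",t)
cv2.imwrite("pics/a10.png",np.hstack([cv2.resize(cv2.convertScaleAbs(p[90:390,150:550],alpha=1.3),(400,300)),cv2.resize(t[90:300,150:430],(400,300))]))
E
```

```text
clock: 13.47
tool_pos: [0.6093, -0.1239, 0.2042]
eef_rot: [0.648, 0.727, 0.17, 0.152]
contact_force: [0.1, -0.6, -1.5]
opening: 0.617
finger_force: 34.5
err along n 0.0000 lateral 0.0004, angle deg 0.12 TCP goal [ 0.6097 -0.1237  0.2043] q [ 0.3615  0.6302 -0.2592  2.0441  0.4943  0.0452 -0.1902]
deg/row 0.15444479879098658
[[0.009,0.015,0.001,0.0001,0.0007,-0.0005]]
190 0.003 [0.0373 0.0002 0.003 ]
307 -0.011 [-0.0164  0.0001 -0.011 ]
307 0.003 [-0.0257  0.0001  0.003 ]
223.0 [ 0.0037 -0.0281 -0.004 ]
341.0 [ 0.0036  0.0283 -0.004 ]
lid angle 1.5890449170261525 [0.0183 0.0009] 2456
```

View pics/a10.png

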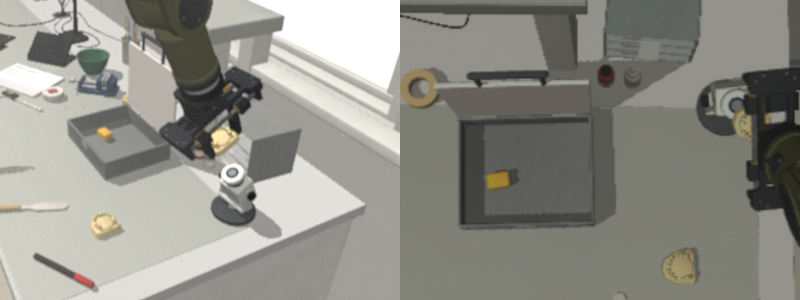

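The side view shows the model held over the lens with the lid upright. The top view shows the block still in the case, the spare untouched on the table and the camera clear. The pose error reads 0.4 mm and 0.1°, so I'll let it settle and hand it in.

```bash
python3 -m pendant '[[-0.02,0,0,0,0,0],[0,0,0,0,0,0],[0,0,0,0,0,0],[0,0,0,0,0,0],[0,0,0,0,0,0]]'
python3 -c "
from goal import *
goal(1); print(abs(r.get_state()['qd']).max()); print(r.finish_job())"
```

```text
clock: 14.03
tool_pos: [0.6093, -0.1244, 0.204]
eef_rot: [0.648, 0.727, 0.17, 0.152]
contact_force: [0.6, 1.0, -1.0]
opening: 0.618
finger_force: 34.5
err along n -0.0001 lateral 0.0008, angle deg 0.11 TCP goal [ 0.6097 -0.1237  0.2043] q [ 0.3632  0.6306 -0.2603  2.0436  0.4948  0.0459 -0.1896]
deg/row 0.1478136154398221
[[0.027,0.021,-0.002,0,0.0006,-0.0005]]
0.0011826156168477217
the job is handed in; nothing more can be done
None
```

The job is handed in at 14 s: the lid stands at about 1.59 rad and the model is held still over the lens, within about 1 mm and 0.1° of the focus pose I measured (my lens-tilt estimates differed by 1–3°); the camera, block and spare were left untouched.

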